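# Feed a batch of gate offcuts to the bench granulator and start it

## Task

Lift the feed box's recessed hatch off its seat, slide it fully open along its channels and leave it lying there, then put every gate offcut lying loose on the bench into the well, leaving the finished clips (the small U-shaped pieces) on the bench. Slide the hatch back until it drops flush into its seat, and only then press the keys fully one at a time: the square one (reset), the round one (blower), the long narrow one (rotor start). Never press the mushroom-headed stop, and leave the side cutters alone.

Things in the scene. Friction and masses are not known exactly. Their poses are not given: they have to be found in the camera images.
- feed_box: Grey metal box fixed on the bench, 254 x 168 mm, 92 mm high; origin on the bench under the middle of the hatch channel; x axis = slide direction, roughly away from the robot (yaw within 0.12 rad), z up. Ends at x = -0.128 and +0.126. Key panel 50 mm wide, top at z = 0.040, along its -y side (y -0.059 to -0.109). Outer walls of the channel at y = +-0.059.
- feed_mouth (a point): Centre of the well's mouth, at feed-box (-0.062, 0, 0.070), axes as the box. The open well measures 100 mm in x, 84 mm in y, floor at z = 0.008. Round it a recess for the hatch, x -0.120 to -0.004, y +-0.051, its seat at z = 0.060. Walls beyond: near end wall 80 mm high.
- parking_deck (a point): Centre of the flat parking deck on the far half of the channel, at feed-box (0.062, 0, 0.070), axes as the box: 10 mm above the hatch seat. x -0.004 to the end wall at 0.118, which is 80 mm high. Channel y +-0.051; lips along both sides overhang it inward to y = +-0.043, underside at z = 0.088, top at 0.092.
- hatch: Loose aluminium hatch, plate 112 (x) x 98 (y) x 10 mm, 0.26 to 0.46 kg; origin: centre of its underside, axes as the box. Shut: in the recess at feed-box (-0.062, 0, 0.060), top flush with the deck, 2 mm play all round. Lifted 10 mm it clears the deck; the lips stop it at 18 mm, it cannot come out. Raised about 14 mm it slides 124 mm along +x; fully open it lies at feed-box (0.062, 0, 0.070).
- hatch_handle (a point): Middle of the hatch's dark bridge handle, 38 mm above the plate's underside: a bar along the hatch's y axis, 72 mm long, 12 mm wide in x, 10 mm high, on two posts with 52 mm between them; pinch it from above, fingers closing along x.
- key_reset (a joint): Reset key: the square black cap, 17 x 17 mm. Pushed straight down it reads 0 (up) to 0.006 m (fully down, 5 N on its spring); it springs back. Counts as pressed beyond 0.004 m.
- key_reset_top (a point): Centre of the top of the square cap, 53.5 mm above the bench when up, 13 mm above the panel. The keys stand in a row along the panel, 57 mm apart or more; which of the three stands where differs from start to start; the stop is always at the far end.
- key_blower (a joint): Blower key: the round black cap, 22 mm across. Pushed straight down it reads 0 (up) to 0.006 m (fully down, 5 N on its spring); it springs back. Counts as pressed beyond 0.004 m.
- key_blower_top (a point): Centre of the top of the round cap, 53.5 mm above the bench when up.
- key_rotor (a joint): Rotor start key: the long narrow black cap, 13 x 34 mm, long across the panel. Pushed straight down it reads 0 (up) to 0.006 m (fully down, 5 N on its spring); it springs back. Counts as pressed beyond 0.004 m.
- key_rotor_top (a point): Centre of the top of the long cap, 53.5 mm above the bench when up.
- key_stop (a joint): Stop: black mushroom head, 36 mm across, at the far end of the panel; travel 0 to 0.006 m. Not to be pressed.
- key_stop_top (a point): Centre of the top of the mushroom head, 62.5 mm above the bench.
- gate_0: Gate offcut: short black moulded bar with a small nub on its -y end, 40 mm long overall, lying on the bench; solid bar 10 mm wide (x), 8 mm high, from y = -14 to +20 mm, 12 g; origin on its underside. Pinch it across its width (along x), about the middle of the bar. Three to five of the six offcuts are there in a run.
- gate_1: Gate offcut: short black moulded bar with a small nub on its -y end, 36 mm long overall, lying on the bench; solid bar 10 mm wide (x), 8 mm high, from y = -12 to +18 mm, 12 g; origin on its underside. Pinch it across its width (along x), about the middle of the bar. Three to five of the six offcuts are there in a run.
- gate_2: Gate offcut: short black moulded bar with a small nub on its -y end, 46 mm long overall, lying on the bench; solid bar 10 mm wide (x), 8 mm high, from y = -17 to +23 mm, 12 g; origin on its underside. Pinch it across its width (along x), about the middle of the bar. Three to five of the six offcuts are there in a run.
- gate_3: Gate offcut: short black moulded bar with a small nub on its -y end, 34 mm long overall, lying on the bench; solid bar 10 mm wide (x), 8 mm high, from y = -11 to +17 mm, 12 g; origin on its underside. Pinch it across its width (along x), about the middle of the bar. Three to five of the six offcuts are there in a run.
- gate_4: Gate offcut: short black moulded bar with a small nub on its -y end, 42 mm long overall, lying on the bench; solid bar 10 mm wide (x), 8 mm high, from y = -15 to +21 mm, 12 g; origin on its underside. Pinch it across its width (along x), about the middle of the bar. Three to five of the six offcuts are there in a run.
- gate_5: Gate offcut: short black moulded bar with a small nub on its -y end, 40 mm long overall, lying on the bench; solid bar 10 mm wide (x), 8 mm high, from y = -14 to +20 mm, 12 g; origin on its underside. Pinch it across its width (along x), about the middle of the bar. Three to five of the six offcuts are there in a run.
- clip_2: Finished clip: small black U-shaped moulding, 10 x 24 x 9 mm, lying on the bench among the offcuts with both prongs up; origin at the centre of its underside. Not to be fed or picked up.
- clip_5: Finished clip: small black U-shaped moulding, 10 x 24 x 9 mm, lying on the bench among the offcuts with both prongs up; origin at the centre of its underside. Not to be fed or picked up.
- nippers: Side cutters with red handles, 129 mm long, 13 mm high, lying on the bench near the robot; origin at their middle. Leave alone.

How it is judged:
On the way, in this order (a step that is already met when the one before it is completed fails the run):
1. the hatch lies slid open on the parking deck, clear of the well (x of hatch in the frame of feed_box above 0.05 m and z of hatch in the frame of feed_box below 0.074 m and linear speed of hatch below 0.03 m/s), for 0.3 s.
2. every offcut present lies in the well, the hatch still open (x of gate_0 in the frame of feed_box between -0.115 and -0.009 m and y of gate_0 in the frame of feed_box between -0.045 and 0.045 m and z of each of gate_0, gate_1, gate_2, gate_3, gate_4, gate_5 in the frame of feed_box below 0.045 m and x of gate_1 in the frame of feed_box between -0.115 and -0.009 m and y of gate_1 in the frame of feed_box between -0.045 and 0.045 m and x of gate_2 in the frame of feed_box between -0.115 and -0.009 m and y of gate_2 in the frame of feed_box between -0.045 and 0.045 m and x of gate_3 in the frame of feed_box between -0.115 and -0.009 m and y of gate_3 in the frame of feed_box between -0.045 and 0.045 m and x of gate_4 in the frame of feed_box between -0.115 and -0.009 m and y of gate_4 in the frame of feed_box between -0.045 and 0.045 m and x of gate_5 in the frame of feed_box between -0.115 and -0.009 m and y of gate_5 in the frame of feed_box between -0.045 and 0.045 m and x of hatch in the frame of feed_box above 0.05 m), for 0.3 s.
3. the hatch is back flush in its seat with the offcuts under it (x of hatch in the frame of feed_box between -0.067 and -0.057 m and z of hatch in the frame of feed_box below 0.0625 m and angle between hatch's own z axis and vertical below 0.035 rad and x of gate_0 in the frame of feed_box between -0.115 and -0.009 m and y of gate_0 in the frame of feed_box between -0.045 and 0.045 m and z of each of gate_0, gate_1, gate_2, gate_3, gate_4, gate_5 in the frame of feed_box below 0.045 m and x of gate_1 in the frame of feed_box between -0.115 and -0.009 m and y of gate_1 in the frame of feed_box between -0.045 and 0.045 m and x of gate_2 in the frame of feed_box between -0.115 and -0.009 m and y of gate_2 in the frame of feed_box between -0.045 and 0.045 m and x of gate_3 in the frame of feed_box between -0.115 and -0.009 m and y of gate_3 in the frame of feed_box between -0.045 and 0.045 m and x of gate_4 in the frame of feed_box between -0.115 and -0.009 m and y of gate_4 in the frame of feed_box between -0.045 and 0.045 m and x of gate_5 in the frame of feed_box between -0.115 and -0.009 m and y of gate_5 in the frame of feed_box between -0.045 and 0.045 m), for 0.3 s.
4. the square reset key is pressed, hatch shut (value of joint key_reset above 0.004 m and x of hatch in the frame of feed_box between -0.067 and -0.057 m and z of hatch in the frame of feed_box below 0.0625 m and angle between hatch's own z axis and vertical below 0.035 rad), for 0.05 s.
5. then the round blower key is pressed (value of joint key_blower above 0.004 m and x of hatch in the frame of feed_box between -0.067 and -0.057 m and z of hatch in the frame of feed_box below 0.0625 m and angle between hatch's own z axis and vertical below 0.035 rad), for 0.05 s.
6. then the long rotor key is pressed (value of joint key_rotor above 0.004 m and x of hatch in the frame of feed_box between -0.067 and -0.057 m and z of hatch in the frame of feed_box below 0.0625 m and angle between hatch's own z axis and vertical below 0.035 rad), for 0.05 s.
At the end, for the whole second after the job is handed in: Hatch flush in its seat (within 5 mm along the slide, no more than 2.5 mm high, level within 0.035 rad), every offcut present in the well under it, both clips on the bench, all three keys up again, the hatch at rest (all of step 3 and height (world z) of each of clip_2, clip_5 below 0.03 m and value of joint each of key_reset, key_blower, key_rotor below 0.002 m and linear speed of hatch below 0.02 m/s); the robot touches nothing.
It fails at once if the stop is pressed (value of joint key_stop above 0.003 m).
It fails at once if a key is pressed while the hatch is not in its seat (value of joint any of key_reset, key_blower, key_rotor above 0.003 m and not (x of hatch in the frame of feed_box between -0.067 and -0.057 m and z of hatch in the frame of feed_box below 0.0625 m and angle between hatch's own z axis and vertical below 0.035 rad)).
It fails at once if two keys are down at once (value of joint each of key_reset, key_blower above 0.003 m or value of joint each of key_reset, key_rotor above 0.003 m or value of joint each of key_blower, key_rotor above 0.003 m).
It fails at once if a finished clip is picked up off the bench (height (world z) of any of clip_2, clip_5 above 0.04 m).
It fails at once if the side cutters are moved more than 40 mm (distance of nippers from where it was at the start of the episode above 0.04 m).
Of gate_0, gate_1, gate_2, gate_3, gate_4, gate_5 only 3 to 5 are there at a start; the rules pass over those that are not, and their reading is None.
At some moment in a run one of gate_0, gate_1, gate_2, gate_3, gate_4, gate_5 may be knocked a few centimetres aside while the robot is not near it.
Once in a run the grip may slacken for a moment while it holds something.
It also fails if it takes over 208 s, if anything falls off the work surface, if the arm or the gripper's body presses on something with over 40 N, if the wrist force passes 120 N, or if a joint passes its speed limit or range.

## Robot

A 6-joint arm with a two-finger parallel gripper is mounted at the origin on a cart in front of the work surface, level with it; the furniture and walls round the work are solid. World frame = base frame: x ahead of the robot, y to its left, z up, the work surface at z = 0. Lengths are in m, angles in rad, forces in N, time in s.
With the tool pointing down it reaches from about 0.3 to 0.875 m from the base axis. Payload 4.2 kg.
Tool frame: the origin (TCP) lies midway between the tips of the shut fingers; the grasp point (between the pads) lies 19 mm behind it (arm.grasp_offset is the distance from the TCP to the grasp point, in m); z points along the fingers, y is the line along which they close (so a half turn about z gives the same grasp; the last joint's range is limited). The gripper opens to 85 mm and grips with 20 to 120 N. Pads are 22 mm wide; open, the fingers measure 114 mm over their backs; the gripper's body (76 mm by 85 mm) begins 54 mm behind the grasp point. The pads swing forward as they close: fully open they stand 13 mm farther back than shut.
Start: joints at [-1.175, 0.32, 1.565, -0, 1.257, -0.02], TCP at [0.232, -0.526, 0.231] pointing down, gripper open.
Joint ranges: [-3.11, 3.11], [-0.84, 2.01], [0.21, 2.61], [-1.34, 4.49], [0.05, 2.63], [-2.56, 2.56]. Speed limits (rad/s): [2.57, 2.57, 3.14, 3.14, 3.14, 3.14].

## Interface

Orientations are given as a unit quaternion [w, x, y, z].
In Python, from bench import arm gives the robot as it stands. The module is installed in compiled form; this text tells all that it offers.
- The arm moves only by the shell command python3 -m inch 'ROWS' [OPENING] [FORCE]. ROWS is JSON, a list of rows, each a list of 6 numbers: the shift along the tool's x, y, z in mm, then the turn, a rotation vector about the tool's x, y, z in degrees. A call has 1 to 20 rows; each row shifts and turns the commanded pose from where the row before left it, along the tool's axes as they then stand; what a row does not reach is not made up. A row lasts 1/8 s, in which the tool goes at most 62.5 mm and 10.7 degrees, less where a joint would pass 70% of its speed; a pose out of reach is approached as far as the arm can. A call with a gripper value outside its range is refused whole. OPENING is the closure in counts, from 0 (fully open) to 255 (shut), set as the call begins (- or left out, the last holds). The fingers move at their own pace and stop on an object; FORCE is the grip in N (left out, the last holds). Time passes only in rows, so rows that do not move let the fingers close. It gives the time, the measured TCP pose, the force, the opening and the grip force at its end, in the units of the state.
- arm.read_state(): the state, without advancing time (a new reading comes with each control period).
- arm.snapshot(name): name is "scene" or "top"; returns a dict with "img" (420x560x3 uint8, blue, green, red), "vertical_fov" (degrees; the focal length in pixels is half the picture's height over the tangent of half this angle, whatever the lens; pixels are square), "cx", "cy" (the principal point, pixels), "view" (4x4, takes a point from world to camera coordinates). Camera axes: x right, y down, z forward; pixel columns grow to the right and rows downward; lengths in m; the calibration is good to about 2 mm. A picture is of the moment at which its call begins. There is no depth.
- arm.finish_job(): hands the job in; it is judged then, once.
The state is a dict: "clock": time; "joint_positions": joint angles; "joint_velocities": joint speeds; "joint_torque": joint torques, N m; "ee_pos": TCP position; "tcp_rot": TCP orientation; "force": force on the tool from outside, world axes, zero at the start; "wrist_torque": the same for the moment, N m; "width": opening from 0.0 (shut) to 1.0 (fully open); "grip_force": force on a finger pad.
Only numpy, scipy, OpenCV 4.12 (cv2) and the standard library are available. Lean on these libraries where they do the work, as an engineer would, in place of code of your own. Each camera call takes 0.05 s, during which the arm holds its last target. There are 200 camera calls.

## Working session

There is one attempt and no reset: what is moved stays moved. The work goes in short steps, Python scripts to look and compute and a shell command to move; the robot and the scene stay as the last step left them, time stands still between calls to the robot, and variables do not carry over. Pictures are saved under pics/ and viewed, at most 14 in all, crops included, and the job is handed in when it is done.

```bash
mkdir -p pics; cat > h.py <<'E'
import numpy as np, cv2
from bench import arm
from scipy.spatial.transform import Rotation as R
def snap(cam,name):
    s=arm.snapshot(cam); cv2.imwrite(f'pics/{name}.png',s['img']); np.savez(f'pics/{name}.npz',**{k:np.array(v) for k,v in s.items()}); return s
def load(name): return dict(np.load(f'pics/{name}.npz'))
def fpx(s): return 210/np.tan(np.radians(float(s['vertical_fov']))/2)
def ray(s,u,v,z):
    V=np.array(s['view']); f=fpx(s); d=np.array([(u-s['cx'])/f,(v-s['cy'])/f,1.0])
    Rm=V[:3,:3]; o=-Rm.T@V[:3,3]; d=Rm.T@d; return o+d*(z-o[2])/d[2]
def proj(s,p):
    V=np.array(s['view']); c=V[:3,:3]@np.array(p)+V[:3,3]; f=fpx(s); return np.array([s['cx']+f*c[0]/c[2], s['cy']+f*c[1]/c[2]])
E
python3 - <<'E'
from h import *
for c in ('top','scene'):
    s=snap(c,c+'0'); print(c,s['vertical_fov'],s['cx'],s['cy'],np.round(s['view'],3).tolist())
    cv2.imwrite(f'pics/{c}0b.png',cv2.resize(s['img'],(800,600)))
st=arm.read_state(); print(st['ee_pos'],st['tcp_rot'],st['clock'],arm.grasp_offset)
E
```

```text
top 42.09752863316176 290.805886887875 216.50240884952956 [[0.013, -1.0, -0.0, -0.291], [-0.996, -0.013, -0.085, 0.524], [0.085, 0.002, -0.996, 0.94], [0.0, 0.0, 0.0, 1.0]]
scene 48.76434338286029 284.4686216005914 209.6841833947986 [[-0.671, -0.741, 0.021, 0.149], [-0.483, 0.415, -0.771, 0.431], [0.562, -0.528, -0.636, 0.584], [0.0, 0.0, 0.0, 1.0]]
[ 0.23209424 -0.52560063  0.23055197] [-7.98514493e-04  9.78466726e-01  2.06403019e-01 -1.50716219e-04] 0.1 0.0187
```

View pics/top0b.png

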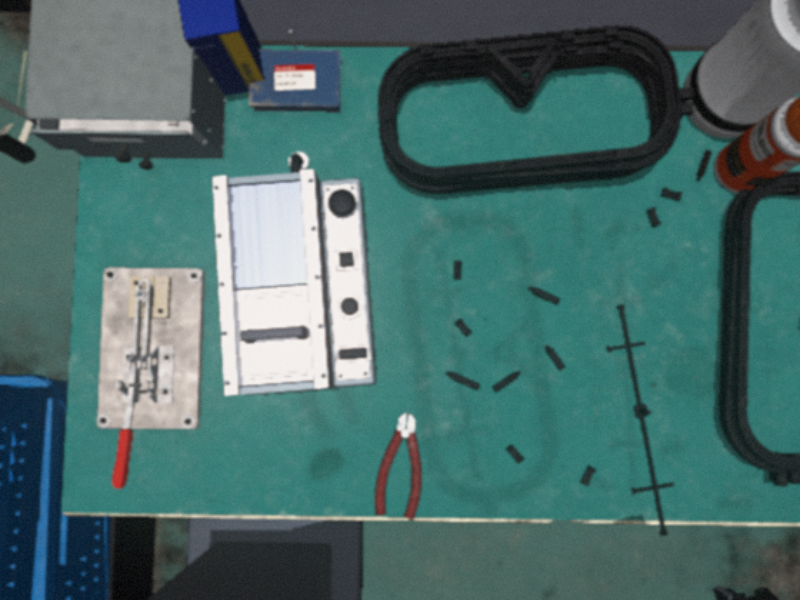

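View pics/scene0b.png

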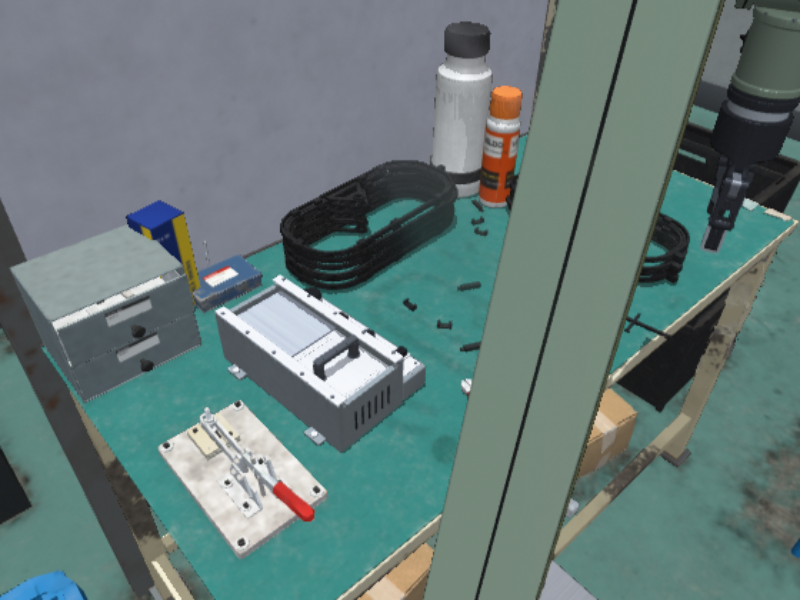

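Top view, in 800x600 pixels. The box is at left with the hatch handle at (275,333). Keys from near to far: long (352,353), round (349,306), square (346,260), then the stop (342,203). Bar-like pieces are at (544,295), (555,357), (463,380) and (507,380). Short pieces are at (458,269), (462,327), (515,454) and (588,475), and there are more by the bottle. I'll zoom in to tell them apart.

```bash
python3 - <<'E'
from h import *
s=load('top0'); im=s['img']
a=cv2.resize(im[170:350,300:440],None,fx=4,fy=4,interpolation=cv2.INTER_CUBIC)[:600]
b=cv2.resize(im[100:170,440:520],None,fx=3,fy=3,interpolation=cv2.INTER_CUBIC)
a=cv2.resize(im[170:350,300:440],(466,600),interpolation=cv2.INTER_CUBIC)
o=np.zeros((600,800,3),np.uint8); o[:,:466]=a; o[:210,480:720]=b
cv2.imwrite('pics/crop0.png',o)
g=cv2.cvtColor(im,cv2.COLOR_BGR2GRAY)
# dark neutral pieces
m=((im.max(2)<75)).astype(np.uint8)
n,l,st,c=cv2.connectedComponentsWithStats(m)
for i in range(1,n):
    if 20<st[i,4]<400 and st[i,1]<365 and 225<c[i][0]<520:
        pts=np.argwhere(l==i)[:,::-1].astype(float)
        w=np.array([ray(s,u,v,0.006)[:2] for u,v in pts]); mu=w.mean(0); e,E=np.linalg.eigh(np.cov(w.T)); pr=(w-mu)@E[:,1]; pq=(w-mu)@E[:,0]
        ax=E[:,1]; sk=(pr**3).mean()/pr.std()**3
        print(np.round(c[i]),st[i,4],'xy',np.round(mu,4),'len',round(np.ptp(pr)*1e3+1.5),'wid',round(np.ptp(pq)*1e3+1.5),'ang',round(float(np.degrees(np.arctan2(ax[1],ax[0])))),'skew',round(sk,2),'area',round(st[i,4]*2.7))
E
```

```text
[425.   3.] 43 xy [ 0.9294 -0.5271] len 28 wid 18 ang 96 skew 0.09 area 116
[336.  17.] 28 xy [ 0.9013 -0.3637] len 19 wid 14 ang 179 skew -0.34 area 76
[492. 115.] 101 xy [ 0.72   -0.6485] len 44 wid 10 ang 159 skew 0.02 area 273
[239. 142.] 225 xy [ 0.6648 -0.1885] len 34 wid 32 ang -152 skew 0.1 area 608
[469. 136.] 82 xy [ 0.6808 -0.6064] len 26 wid 13 ang 77 skew 0.05 area 221
[457. 152.] 77 xy [ 0.6512 -0.583 ] len 25 wid 13 ang -163 skew 0.0 area 208
[320. 189.] 60 xy [ 0.5808 -0.3359] len 24 wid 9 ang 178 skew 0.07 area 162
[380. 206.] 105 xy [ 0.5503 -0.4446] len 41 wid 11 ang 66 skew 0.0 area 284
[324. 229.] 62 xy [ 0.5083 -0.3436] len 23 wid 11 ang -138 skew 0.01 area 167
[388. 250.] 84 xy [ 0.4717 -0.458 ] len 35 wid 10 ang -144 skew -0.05 area 227
[231. 261.] 29 xy [ 0.448 -0.179] len 35 wid 4 ang -175 skew -0.23 area 78
[324. 266.] 105 xy [ 0.4423 -0.3442] len 43 wid 10 ang 66 skew 0.03 area 284
[354. 267.] 92 xy [ 0.4415 -0.3973] len 40 wid 10 ang 125 skew -0.11 area 248
[360. 317.] 65 xy [ 0.3526 -0.4087] len 24 wid 10 ang -138 skew -0.04 area 176
[411. 332.] 69 xy [ 0.3275 -0.4987] len 23 wid 11 ang 154 skew -0.01 area 186
```

View pics/crop0.png

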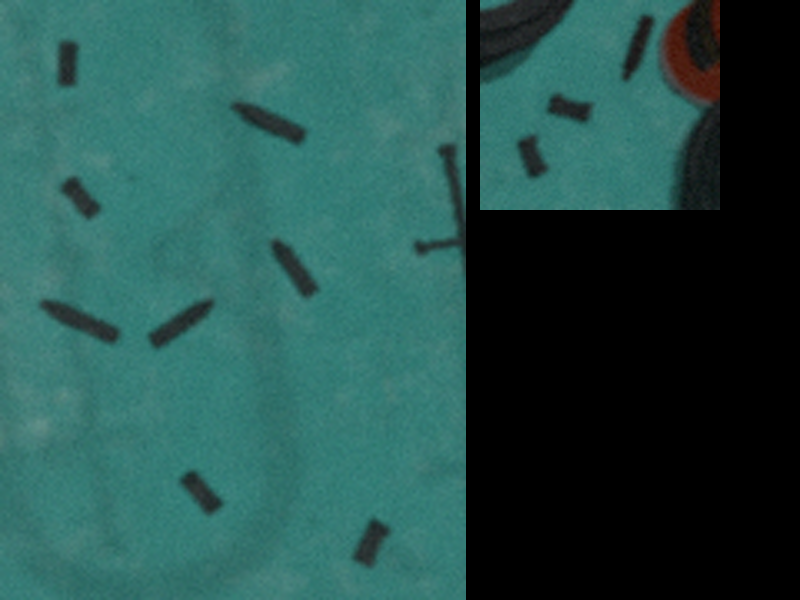

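```bash
python3 - <<'E'
from h import *
from scipy.optimize import least_squares
s=load('top0'); im=s['img']
m=(im.max(2)<90).astype(np.uint8)
def cen(u,v,r=14):
    u*=.7;v*=.7;u0,v0=int(u-r),int(v-r); w=m[v0:v0+2*r,u0:u0+2*r]
    n,l,st,c=cv2.connectedComponentsWithStats(w); i=1+np.argmax(st[1:,4]); return c[i]+[u0,v0],st[i,:]
K={k:cen(*p) for k,p in dict(long=(352,353),round=(349,306),square=(346,260),stop=(342,203)).items()}
H=cen(275,333,27)
for k,v in K.items(): print(k,v)
print('H',H)
C=[((213,178),(.126,.059)),((224,396),(-.128,.059)),((329,388),(-.128,-.059)),((315,170),(.126,-.059))]
def tf(p,x,y,z): c,q=np.cos(p[2]),np.sin(p[2]); return [p[0]+c*x-q*y,p[1]+q*x+c*y,z]
kz=dict(long=.052,round=.052,square=.052,stop=.060)
def res(p):
    r=[]
    for uv,b in C: r+=list((proj(s,tf(p,*b,.092))-np.array(uv)*.7))
    r+=list(2*(proj(s,tf(p,-.062,0,.101))-H[0]))
    return np.array(r)
f=least_squares(res,[.5,-.1,0]); print(f.x,np.round(res(f.x),1))
p=f.x
for k,v in K.items():
    w=ray(s,*v[0],kz[k]); d=w[:2]-p[:2]; c,q=np.cos(p[2]),np.sin(p[2]); print(k,np.round(w,4),'box',np.round([c*d[0]+q*d[1],-q*d[0]+c*d[1]],4))
st=arm.read_state(); print('tool',R.from_quat(np.roll(st['tcp_rot'],-1)).as_matrix().round(3).tolist())
print('handle world',tf(p,-.062,0,.098))
E
```

```text
long (array([246.61616162, 247.2020202 ]), array([ 6, 11, 18,  7, 99], dtype=int32))
round (array([244.55555556, 213.83333333]), array([10,  9, 10, 11, 72], dtype=int32))
square (array([242.29032258, 181.35483871]), array([11,  9,  8,  9, 62], dtype=int32))
stop (array([239.15234375, 141.796875  ]), array([  6,   5,  18,  19, 256], dtype=int32))
H (array([212.17391304, 233.04347826]), array([44, 23,  6,  8, 23], dtype=int32))
[ 0.55358095 -0.13340586  0.13631511] [  6.3   1.1  14.6   1.4  13.5  -2.    5.6  -1.9 -19.8   0.7]
long [ 0.4722 -0.2099  0.052 ] box [-0.091  -0.0647]
round [ 0.5291 -0.2052  0.052 ] box [-0.034  -0.0678]
square [ 0.5851 -0.2001  0.052 ] box [ 0.0222 -0.0704]
stop [ 0.6522 -0.194   0.06  ] box [ 0.0895 -0.0735]
tool [[0.915, 0.404, -0.001], [0.404, -0.915, 0.002], [0.0, -0.002, -1.0]]
handle world [np.float64(0.49215609290526563), np.float64(-0.14183124306535017), 0.098]
```

```bash
cat >> h.py <<'E'
def tf(p,x,y,z): c,q=np.cos(p[2]),np.sin(p[2]); return np.array([p[0]+c*x-q*y,p[1]+q*x+c*y,z])
def inbox(p,w): return np.array([[np.cos(p[2]),np.sin(p[2])],[-np.sin(p[2]),np.cos(p[2])]])@(np.array(w)[:2]-p[:2])
E
python3 - <<'E'
from h import *
from scipy.optimize import least_squares
s=load('top0'); im=s['img']
g=im[222:246,160:225].astype(int).max(2); m=(g<115).astype(np.uint8); n,l,st,c=cv2.connectedComponentsWithStats(m); i=1+np.argmax(st[1:,4]); print(c[i]+[160,222],st[i]); H=c[i]+[160,222]
C=[((213,178),(.126,.059)),((224,396),(-.128,.059)),((329,388),(-.128,-.059)),((315,170),(.126,-.059))]
K=dict(long=(246.6,247.2,.052),round=(244.6,213.8,.052),square=(242.3,181.4,.052),stop=(239.15,141.8,.060))
def res(p):
    r=[]
    for uv,b in C: r+=list((proj(s,tf(p,*b,.092))-np.array(uv)*.7))
    r+=list(2*(proj(s,tf(p,-.062,0,.101))-H))
    for k in K.values(): r.append(inbox(p,ray(s,*k))[1]*600+.084*600)
    return np.array(r)
f=least_squares(res,[.5,-.1,0]); p=f.x; print(p,np.round(res(p),1))
np.save('p.npy',p)
for k,v in K.items(): w=ray(s,*v); print(k,np.round(w,4),'box',np.round(inbox(p,w),4))
print('handle',tf(p,-.062,0,.098),'handle ray',ray(s,*H,.101))
E
```

```text
[208.08196721 233.42622951] [32  7 24  8 61]
[ 0.55281385 -0.12652536  0.12959479] [  2.7   1.2   9.8   1.6   8.7  -1.3   2.   -1.3 -20.7   0.8   7.1   5.4
   4.1   2.5]
long [ 0.4722 -0.2098  0.052 ] box [-0.0907 -0.0722]
round [ 0.5292 -0.2052  0.052 ] box [-0.0336 -0.075 ]
square [ 0.585  -0.2001  0.052 ] box [ 0.0224 -0.0772]
stop [ 0.6522 -0.194   0.06  ] box [ 0.0899 -0.0798]
handle [ 0.49133376 -0.13453776  0.098     ] handle ray [ 0.49224004 -0.15121408  0.101     ]
```

```bash
python3 - <<'E'
from h import *
from scipy.optimize import least_squares
s=load('top0'); im=s['img'].copy()
H=np.array([192.5,233.2])
C=[((213,178),(.126,.059)),((224,396),(-.128,.059)),((329,388),(-.128,-.059)),((315,170),(.126,-.059))]
K=dict(long=(246.6,247.2,.052),round=(244.6,213.8,.052),square=(242.3,181.4,.052),stop=(239.15,141.8,.060))
def res(p):
    r=[]
    for uv,b in C: r+=list((proj(s,tf(p,*b,.092))-np.array(uv)*.7))
    r+=list(2*(proj(s,tf(p,-.062,0,.101))-H))
    for k in K.values(): r.append(inbox(p,ray(s,*k))[1]*600+.084*600)
    return np.array(r)
f=least_squares(res,[.5,-.1,0]); p=f.x; print(p,np.round(res(p),1)); np.save('p.npy',p)
for k,v in K.items(): w=ray(s,*v); print(k,np.round(w,4),'box',np.round(inbox(p,w),4))
print('handle',tf(p,-.062,0,.098))
k=5; big=cv2.resize(im[110:280,145:265],None,fx=k,fy=k,interpolation=cv2.INTER_CUBIC)
def pt(x,y,z): return tuple(int(round(a)) for a in ((proj(s,tf(p,x,y,z))-[145,110]+.5)*k))
for q,z in (((.126,.059),.092),((-.128,.059),.092),((-.128,-.059),.092),((.126,-.059),.092),((-.062,.036),.103),((-.062,-.036),.103),((-.062,.0),.103),((-.12,.043),.092),((-.12,-.043),.092),((.118,.043),.092),((.118,-.043),.092)): cv2.circle(big,pt(*q,z),4,(0,0,255),1)
big=cv2.resize(big,None,fx=600/850,fy=600/850); cv2.imwrite('pics/ov.png',big); print(big.shape)
E
```

```text
[ 0.55340346 -0.11868644  0.09170928] [ 0.7 -0.8  1.8  0.1  1.  -0.   0.3 -0.7 -2.1  0.7  0.4  0.  -0.  -0. ]
long [ 0.4722 -0.2098  0.052 ] box [-0.0892 -0.0833]
round [ 0.5292 -0.2052  0.052 ] box [-0.032 -0.084]
square [ 0.585  -0.2001  0.052 ] box [ 0.024 -0.084]
stop [ 0.6522 -0.194   0.06  ] box [ 0.0915 -0.0841]
handle [ 0.49166401 -0.12436445  0.098     ]
(600, 424, 3)
```

View pics/ov.png

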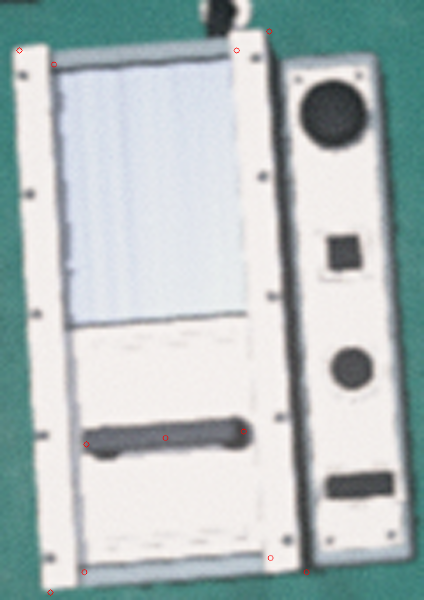

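Overlay: the model corners land within about 2 mm of the box's edges and the handle marks sit on the bar at (165,437), so the box pose is good. Next I need the deltas to the handle.

```bash
cat >> h.py <<'E'
P=np.load('p.npy') if __import__('os').path.exists('p.npy') else None
def go(t,a,name=''):
    """deltas to TCP t with closing line at world yaw a (rad): turn first, then shift"""
    st=arm.read_state(); q=R.from_quat(np.roll(st['tcp_rot'],-1)); out=None
    for k in (0,np.pi):
        y=np.array([np.cos(a+k),np.sin(a+k),0]); z=np.array([0,0,-1.]); D=R.from_matrix(np.c_[np.cross(y,z),y,z])
        v=np.degrees((q.inv()*D).as_rotvec())
        if out is None or np.linalg.norm(v)<np.linalg.norm(out[0]): out=(v,D)
    print(name,'turn',out[0].round(1),'shift',(out[1].inv().apply(np.array(t)-st['ee_pos'])*1e3).round(1),'| pos',np.round(st['ee_pos'],4),'j6',round(st['joint_positions'][5],2),'t',round(st['clock'],1),'w',round(st['width'],3),'F',np.round(st['force'],1),'g',round(st['grip_force'],1))
E
python3 -c "
from h import *
go(tf(P,-.062,0.001,.17),P[2])"
```

```text
turn [ -0.1  -0.1 -71.4] shift [376.8 295.2  60.6] | pos [ 0.2321 -0.5256  0.2306] j6 -0.02 t 0.1 w 0.997 F [-1.   0.6  0.5] g 0.0
```

```bash
python3 -m inch '[[0,0,0,0,0,-8.9],[0,0,0,0,0,-8.9],[0,0,0,0,0,-8.9],[0,0,0,0,0,-8.9],[0,0,0,0,0,-8.9],[0,0,0,0,0,-8.9],[0,0,0,0,0,-8.9],[0,0,0,0,0,-9],[38,29,0,0,0,0],[38,29,0,0,0,0],[38,30,0,0,0,0],[38,30,0,0,0,0],[38,30,0,0,0,0],[38,30,0,0,0,0],[38,30,0,0,0,0],[38,30,20,0,0,0],[37,29,20,0,0,0],[36,28,20,0,0,0]]' 120; python3 -c "
from h import *
s=snap('scene','s1');cv2.imwrite('pics/s1c.png',cv2.resize(s['img'][130:340,130:410],(800,600)))
go(tf(P,-.062,0.001,.079),P[2])"
```

```text
clock: 2.35
ee_pos: [0.4929, -0.1227, 0.1705]
tcp_rot: [-0.0, 0.675, 0.738, -0.0]
force: [0.4, 0.1, -0.3]
width: 0.532
grip_force: 0.0
 turn [-0.1 -0.3 -0. ] shift [-4.7 -2.9 88.9] | pos [ 0.4941 -0.1185  0.1679] j6 -0.35 t 2.4 w 0.531 F [ 2.   2.6 -1.7] g 0.0
```

View pics/s1c.png

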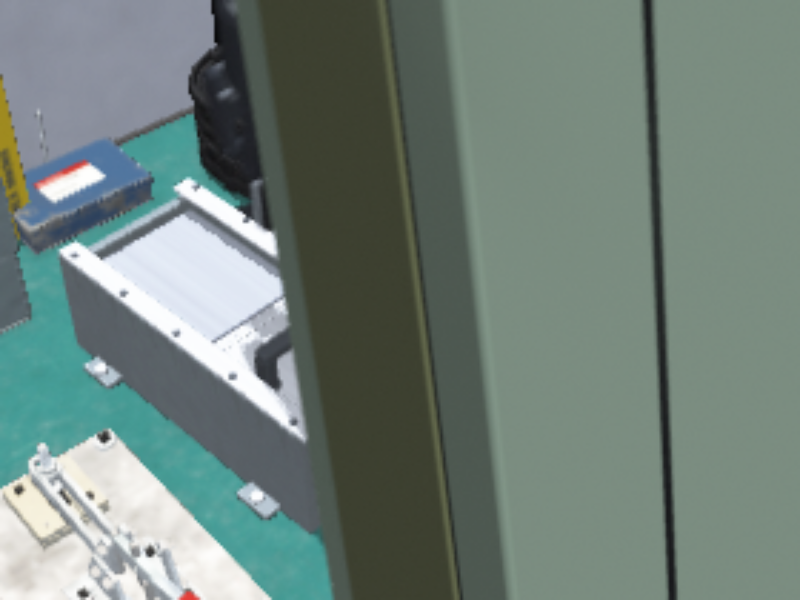

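The scene view is blocked by the arm's own link at about x > 300, so I'll rely on the state readings and the top camera. Now descending onto the handle and gripping.

```bash
python3 -m inch '[[-5,-3,0,0,0,0],[0,0,22,0,0,0],[0,0,22,0,0,0],[0,0,20,0,0,0],[0,0,15,0,0,0],[0,0,10,0,0,0],[0,0,0,0,0,0]]' 120; python3 -c "
from h import *
go(tf(P,-.062,0.001,.079),P[2])"; python3 -m inch '[[0,0,0,0,0,0],[0,0,0,0,0,0],[0,0,0,0,0,0],[0,0,0,0,0,0],[0,0,0,0,0,0],[0,0,0,0,0,0]]' 255 60; python3 -c "
from h import *
go(tf(P,-.062,0.001,.079),P[2])"
```

```text
clock: 3.28
ee_pos: [0.4895, -0.1297, 0.082]
tcp_rot: [-0.0, 0.675, 0.738, -0.0]
force: [0.1, -0.1, 0.3]
width: 0.532
grip_force: 0.0
 turn [-0.1 -0.  -0.2] shift [6.1 2.6 3. ] | pos [ 0.4895 -0.1297  0.082 ] j6 -0.37 t 3.3 w 0.532 F [ 0.1 -0.1  0.3] g 0.0
clock: 4.03
ee_pos: [0.4937, -0.1295, 0.0839]
tcp_rot: [0.004, 0.675, 0.738, 0.003]
force: [5.8, 3.2, 0.5]
width: 0.123
grip_force: 61.0
 turn [ 0.5  0.1 -0.2] shift [ 6.3 -1.5  4.9] | pos [ 0.4937 -0.1295  0.0839] j6 -0.37 t 4.0 w 0.123 F [5.8 3.2 0.5] g 61.0
```

```bash
python3 -m inch '[[0,0,-4,0,0,0],[0,0,-5,0,0,0],[0,0,-5,0,0,0],[0,0,0,0,0,0],[0,0,0,0,0,0]]'; python3 -c "
from h import *
go(tf(P,.062,-.005,.079+.014),P[2])"
```

```text
clock: 4.65
ee_pos: [0.4932, -0.1297, 0.0974]
tcp_rot: [0.003, 0.675, 0.738, 0.002]
force: [6.0, 0.2, -3.4]
width: 0.123
grip_force: 60.5
 turn [ 0.4  0.1 -0.1] shift [  0.4 123.    4.4] | pos [ 0.4932 -0.1297  0.0974] j6 -0.37 t 4.7 w 0.123 F [ 6.   0.2 -3.4] g 60.5
```

```bash
python3 -m inch '[[0,10,0,0,0,0],[0,12,0,0,0,0],[0,12,0,0,0,0],[0,12,0,0,0,0],[0,12,0,0,0,0],[0,12,0,0,0,0],[0,12,0,0,0,0],[0,12,0,0,0,0],[0,12,0,0,0,0],[0,10,0,0,0,0],[0,6,0,0,0,0],[0,0,0,0,0,0],[0,0,0,0,0,0]]'; python3 -c "
from h import *
go(tf(P,.062,-.005,.079+.014),P[2])"
```

```text
clock: 6.28
ee_pos: [0.6109, -0.1185, 0.0962]
tcp_rot: [-0.0, 0.675, 0.738, -0.0]
force: [-0.1, 0.1, -3.6]
width: 0.127
grip_force: 60.5
 turn [-0.  -0.  -0.1] shift [0.1 4.7 3.2] | pos [ 0.6109 -0.1185  0.0962] j6 -0.3 t 6.3 w 0.127 F [-0.1  0.1 -3.6] g 60.5
```

```bash
python3 -m inch '[[0,3,0,0,0,0],[0,0,2,0,0,0],[0,0,2,0,0,0],[0,0,0,0,0,0],[0,0,0,0,0,0]]'; python3 -m inch '[[0,0,0,0,0,0],[0,0,0,0,0,0],[0,0,0,0,0,0],[0,0,0,0,0,0],[0,0,-10,0,0,0],[0,0,-30,0,0,0],[0,0,-40,0,0,0],[0,0,-40,0,0,0]]' 120;  python3 -c "
from h import *
go(tf(P,.0,-.005,.2),P[2])
s=load('top0'); im=s['img']
# gates, grasp point at 3 mm from centroid away from nub
for n,(x,y),a in (('G1',(.5503,-.4446),66),('G2',(.4717,-.458),36),('G3',(.4423,-.3442),66),('G4',(.4415,-.3973),-55)):
    r=np.radians(a); t=np.array([x-.003*np.cos(r),y-.003*np.sin(r),.1]); go(t,r+np.pi/2,n)
"
```

```text
clock: 6.9
ee_pos: [0.6145, -0.1183, 0.0935]
tcp_rot: [0.0, 0.675, 0.738, 0.0]
force: [-3.3, 0.7, 5.1]
width: 0.122
grip_force: 61.7
clock: 7.9
ee_pos: [0.6144, -0.1183, 0.2143]
tcp_rot: [0.0, 0.675, 0.738, 0.0]
force: [0.7, -1.0, -0.7]
width: 0.526
grip_force: 0.0
 turn [ 0.   0.  -0.1] shift [  0.2 -60.8  14.3] | pos [ 0.6144 -0.1183  0.2143] j6 -0.3 t 7.9 w 0.526 F [ 0.7 -1.  -0.7] g 0.0
G1 turn [ 0.   0.  29.1] shift [-327.2   74.2  114.3] | pos [ 0.6144 -0.1183  0.2143] j6 -0.3 t 7.9 w 0.526 F [ 0.7 -1.  -0.7] g 0.0
G2 turn [ 0.  -0.  59.1] shift [-318.1  191.   114.3] | pos [ 0.6144 -0.1183  0.2143] j6 -0.3 t 7.9 w 0.526 F [ 0.7 -1.  -0.7] g 0.0
G3 turn [ 0.   0.  29.1] shift [-279.4  -65.3  114.3] | pos [ 0.6144 -0.1183  0.2143] j6 -0.3 t 7.9 w 0.526 F [ 0.7 -1.  -0.7] g 0.0
G4 turn [  0.    0.  -29.9] shift [-126.4 -301.7  114.3] | pos [ 0.6144 -0.1183  0.2143] j6 -0.3 t 7.9 w 0.526 F [ 0.7 -1.  -0.7] g 0.0
```

```bash
cat >> h.py <<'E'
import itertools
C_=itertools.count()
def gates(name,z=.006,thr=75):
    s=snap('top',name); im=s['img']; l=cv2.connectedComponentsWithStats((im.max(2)<thr).astype(np.uint8)); n,l,st,c=l
    o=[]
    for i in range(1,n):
        if not 45<st[i,4]<200: continue
        w=np.array([ray(s,u,v,z)[:2] for v,u in np.argwhere(l==i)]); mu=w.mean(0)
        if not(.28<mu[0]<.70 and -.58<mu[1]<-.25): continue
        e,E=np.linalg.eigh(np.cov(w.T)); a=E[:,1]; pr=(w-mu)@a; pq=(w-mu)@E[:,0]
        L=np.ptp(pr); W=np.ptp(pq)*1e3
        mid=(pr.max()+pr.min())/2
        if pq[pr>mid+.3*L].std()>pq[pr<mid-.3*L].std(): a=-a; mid=-mid
        g=mu+a*(mid-.003); al=np.degrees(np.arctan2(a[1],a[0]))
        print(np.round(c[i]).astype(int),'GATE' if L>.029 else 'clip','grasp',g.round(4),'nub ang',round(al),'L',round(L*1e3+1.5),'W',round(W+1.5))
def hang(x,y,deg,z): go([x,y,z],np.radians(deg)+np.pi/2,f'({x},{y})')
E
python3 -c "
from h import *
gates('t1'); hang(.4411,-.3469,66,.02)"
```

```text
[381 206] GATE grasp [ 0.5491 -0.4475] nub ang 65 L 40 W 9
[388 250] GATE grasp [ 0.4698 -0.4595] nub ang 36 L 33 W 8
[324 266] GATE grasp [ 0.4413 -0.3465] nub ang 66 L 43 W 8
[354 267] GATE grasp [ 0.4402 -0.3953] nub ang -55 L 36 W 8
[360 317] clip grasp [ 0.3504 -0.411 ] nub ang 42 L 23 W 9
[411 332] clip grasp [ 0.3302 -0.4997] nub ang 153 L 22 W 9
(0.4411,-0.3469) turn [ 0.7  0.  29.1] shift [-280.   -68.1  200.6] | pos [ 0.6172 -0.1188  0.2206] j6 -0.3 t 8.0 w 0.531 F [ 2.4 -0.6  4.4] g 0.0
```

```bash
python3 -m inch '[[0,0,0,0,0,9.7],[0,0,0,0,0,9.7],[0,0,0,0,0,9.7],[-45,-11,0,0,0,0],[-47,-11,0,0,0,0],[-47,-11,0,0,0,0],[-47,-11,10,0,0,0],[-47,-11,30,0,0,0],[-47,-12,40,0,0,0],[0,0,40,0,0,0],[0,0,25,0,0,0],[0,0,0,0,0,0],[0,0,0,0,0,0],[0,0,0,0,0,0]]' 130; python3 -c "
from h import *
gates('t2'); hang(.4411,-.3467,66,.003)"
```

```text
clock: 9.7
ee_pos: [0.4405, -0.3472, 0.0691]
tcp_rot: [0.002, 0.838, 0.545, 0.0]
force: [0.2, -0.2, -0.1]
width: 0.492
grip_force: 0.0
[320 189] clip grasp [ 0.583 -0.336] nub ang 179 L 23 W 9
[381 206] GATE grasp [ 0.5494 -0.4468] nub ang 65 L 41 W 10
[388 250] GATE grasp [ 0.4702 -0.4592] nub ang 37 L 35 W 10
[272 313] GATE grasp [ 0.3564 -0.2517] nub ang -24 L 42 W 9
[277 317] GATE grasp [ 0.3547 -0.263 ] nub ang 157 L 40 W 8
[287 325] GATE grasp [ 0.3375 -0.2804] nub ang 8 L 59 W 12
[411 332] clip grasp [ 0.3305 -0.5   ] nub ang 152 L 23 W 11
[315 340] GATE grasp [ 0.3114 -0.3308] nub ang 69 L 35 W 22
(0.4411,-0.3467) turn [0.2 0.  0. ] shift [ 0.6  0.5 66. ] | pos [ 0.4404 -0.3471  0.069 ] j6 -0.27 t 9.8 w 0.494 F [ 0.6  0.1 -0.2] g 0.0
```

```bash
python3 -m inch '[[0,0,30,0,0,0],[0,0,20,0,0,0],[0,0,12,0,0,0],[0,0,4,0,0,0],[0,0,0,0,0,0],[0,0,0,0,0,0]]' 130; python3 -m inch '[[0,0,0,0,0,0],[0,0,0,0,0,0],[0,0,0,0,0,0],[0,0,0,0,0,0],[0,0,0,0,0,0],[0,0,-10,0,0,0],[0,0,-40,0,0,0],[0,0,-45,0,0,0],[0,0,-45,0,0,0],[0,0,0,0,0,0]]' 255 60; python3 -c "
from h import *
go(tf(P,-.062,0,.045),P[2])"
```

```text
clock: 10.5
ee_pos: [0.44, -0.347, 0.0023]
tcp_rot: [0.001, 0.839, 0.545, 0.0]
force: [-0.0, -0.3, 0.7]
width: 0.491
grip_force: 0.0
clock: 11.75
ee_pos: [0.4414, -0.3482, 0.1457]
tcp_rot: [0.004, 0.839, 0.545, 0.001]
force: [-0.1, 0.1, 0.3]
width: 0.084
grip_force: 59.0
 turn [  0.4   0.3 -29.2] shift [218.3  70.5 100.7] | pos [ 0.4414 -0.3482  0.1457] j6 -0.27 t 11.8 w 0.084 F [-0.1  0.1  0.3] g 59.0
```

```bash
python3 -m inch '[[0,0,0,0,0,-9.7],[0,0,0,0,0,-9.7],[0,0,0,0,0,-9.8],[43,14,0,0,0,0],[44,14,0,0,0,0],[44,14,0,0,0,0],[44,14,0,0,0,0],[43,14,0,0,0,0],[0,0,30,0,0,0],[0,0,40,0,0,0],[0,0,30,0,0,0],[0,0,0,0,0,0],[0,0,0,0,0,0]]'; python3 -m inch '[[0,0,0,0,0,0],[0,0,0,0,0,0],[0,0,0,0,0,0],[0,0,-40,0,0,0],[0,0,-50,0,0,0],[0,0,-40,0,0,0],[0,0,0,0,0,0]]' 130; python3 -c "
from h import *
gates('t3'); go(tf(P,-.062,0,.045),P[2]); hang(.4402,-.3953,-55,.003);hang(.4700,-.4593,36,.003);hang(.5493,-.447,65,.003)"
```

```text
clock: 13.38
ee_pos: [0.4899, -0.1234, 0.0421]
tcp_rot: [0.0, 0.674, 0.739, 0.0]
force: [0.7, 0.7, 0.4]
width: 0.076
grip_force: 62.4
clock: 14.25
ee_pos: [0.4914, -0.1237, 0.1751]
tcp_rot: [0.004, 0.674, 0.739, 0.002]
force: [0.4, -0.8, -0.7]
width: 0.492
grip_force: 0.0
[381 206] GATE grasp [ 0.5489 -0.4475] nub ang 66 L 40 W 9
[324 229] clip grasp [ 0.5101 -0.3418] nub ang -140 L 22 W 8
[388 250] GATE grasp [ 0.4697 -0.4597] nub ang 37 L 33 W 9
[354 267] GATE grasp [ 0.4402 -0.3953] nub ang -55 L 36 W 8
[360 317] clip grasp [ 0.3507 -0.4105] nub ang 41 L 24 W 9
[411 332] clip grasp [ 0.3302 -0.4999] nub ang 152 L 22 W 10
 turn [ 0.2  0.1 -0. ] shift [ -1.1   1.6 127.9] | pos [ 0.49   -0.1234  0.1729] j6 -0.36 t 14.3 w 0.493 F [-0.8 -0.2 -0.2] g 0.0
(0.4402,-0.3953) turn [  0.2   0.1 -29.8] shift [-194.2 -196.8  169.9] | pos [ 0.49   -0.1234  0.1729] j6 -0.36 t 14.3 w 0.493 F [-0.8 -0.2 -0.2] g 0.0
(0.47,-0.4593) turn [ 0.2 -0.  59.2] shift [-213.6  260.   169.9] | pos [ 0.49   -0.1234  0.1729] j6 -0.36 t 14.3 w 0.493 F [-0.8 -0.2 -0.2] g 0.0
(0.5493,-0.447) turn [ 0.2  0.  30.2] shift [-268.3  190.5  169.9] | pos [ 0.49   -0.1234  0.1729] j6 -0.36 t 14.3 w 0.493 F [-0.8 -0.2 -0.2] g 0.0
```

```bash
python3 -m inch '[[0,0,0,0,0,-9.9],[0,0,0,0,0,-9.9],[0,0,0,0,0,-10],[-38,-39,0,0,0,0],[-39,-40,0,0,0,0],[-39,-39,0,0,0,0],[-39,-39,10,0,0,0],[-39,-40,30,0,0,0],[0,0,40,0,0,0],[0,0,25,0,0,0],[0,0,0,0,0,0],[0,0,0,0,0,0],[0,0,0,0,0,0]]' 130; python3 -c "
from h import *
hang(.4405,-.3953,-55,.003)"
```

```text
clock: 15.92
ee_pos: [0.4403, -0.3947, 0.0682]
tcp_rot: [0.001, 0.461, 0.887, -0.0]
force: [0.1, 0.2, -0.2]
width: 0.491
grip_force: 0.0
(0.4405,-0.3953) turn [0.  0.1 0. ] shift [-0.6 -0.2 65.2] | pos [ 0.4403 -0.3947  0.0682] j6 -1.36 t 15.9 w 0.491 F [ 0.1  0.2 -0.2] g 0.0
```

```bash
python3 -m inch '[[0,0,30,0,0,0],[0,0,20,0,0,0],[0,0,12,0,0,0],[0,0,4,0,0,0],[0,0,0,0,0,0],[0,0,0,0,0,0]]' 130; python3 -m inch '[[0,0,0,0,0,0],[0,0,0,0,0,0],[0,0,0,0,0,0],[0,0,0,0,0,0],[0,0,0,0,0,0],[0,0,-10,0,0,0],[0,0,-40,0,0,0],[0,0,-45,0,0,0],[0,0,-45,0,0,0],[0,0,0,0,0,0]]' 255 60; python3 -c "
from h import *
go(tf(P,-.075,0,.045),P[2])"
```

```text
clock: 16.68
ee_pos: [0.44, -0.3948, 0.0018]
tcp_rot: [0.001, 0.462, 0.887, -0.0]
force: [-0.6, 0.4, 0.6]
width: 0.491
grip_force: 0.0
clock: 17.92
ee_pos: [0.4414, -0.396, 0.1454]
tcp_rot: [0.004, 0.462, 0.887, -0.001]
force: [-0.1, 0.7, -1.0]
width: 0.081
grip_force: 59.5
 turn [ 0.2  0.5 29.8] shift [265.9  61.9 100.4] | pos [ 0.4414 -0.396   0.1454] j6 -1.36 t 17.9 w 0.081 F [-0.1  0.7 -1. ] g 59.5
```

```bash
python3 -m inch '[[0,0,0,0,0,9.9],[0,0,0,0,0,9.9],[0,0,0,0,0,10],[44,10,0,0,0,0],[44,10,0,0,0,0],[44,10,0,0,0,0],[44,10,0,0,0,0],[45,11,0,0,0,0],[45,11,0,0,0,0],[0,0,30,0,0,0],[0,0,40,0,0,0],[0,0,30,0,0,0],[0,0,0,0,0,0],[0,0,0,0,0,0]]'; python3 -m inch '[[0,0,0,0,0,0],[0,0,0,0,0,0],[0,0,0,0,0,0],[0,0,-40,0,0,0],[0,0,-50,0,0,0],[0,0,-40,0,0,0],[0,0,0,0,0,0]]' 130; python3 -c "
from h import *
gates('t4'); hang(.4700,-.4593,36,.003);hang(.5493,-.447,65,.003)"
```

```text
clock: 19.68
ee_pos: [0.4775, -0.124, 0.0415]
tcp_rot: [0.0, 0.674, 0.739, 0.0]
force: [0.2, -0.0, 0.4]
width: 0.082
grip_force: 59.5
clock: 20.55
ee_pos: [0.479, -0.1244, 0.1747]
tcp_rot: [0.004, 0.674, 0.739, 0.002]
force: [0.1, -0.6, 0.4]
width: 0.493
grip_force: 0.0
[320 189] clip grasp [ 0.5778 -0.3354] nub ang -5 L 22 W 9
[381 206] GATE grasp [ 0.5492 -0.4471] nub ang 66 L 41 W 10
[324 229] clip grasp [ 0.506  -0.3452] nub ang 40 L 23 W 8
[388 250] GATE grasp [ 0.4698 -0.4596] nub ang 36 L 33 W 8
[360 317] clip grasp [ 0.3507 -0.4105] nub ang 42 L 24 W 9
[411 332] clip grasp [ 0.3306 -0.4999] nub ang 154 L 23 W 10
(0.47,-0.4593) turn [ 0.2 -0.  59.2] shift [-203.2  266.8  169.6] | pos [ 0.4776 -0.124   0.1726] j6 -0.37 t 20.6 w 0.491 F [ 0.1 -0.1 -0.2] g 0.0
(0.5493,-0.447) turn [ 0.2  0.  30.2] shift [-262.4  201.5  169.6] | pos [ 0.4776 -0.124   0.1726] j6 -0.37 t 20.6 w 0.491 F [ 0.1 -0.1 -0.2] g 0.0
```

Next the piece at (0.470,-0.459).

```bash
python3 -m inch '[[0,0,0,0,0,9.8],[0,0,0,0,0,9.8],[0,0,0,0,0,9.9],[0,0,0,0,0,9.9],[0,0,0,0,0,9.9],[0,0,0,0,0,9.9],[-33,44,0,0,0,0],[-34,44,0,0,0,0],[-34,45,0,0,0,0],[-34,45,0,0,0,0],[-34,45,10,0,0,0],[-34,44,30,0,0,0],[0,0,40,0,0,0],[0,0,25,0,0,0],[0,0,0,0,0,0],[0,0,0,0,0,0]]' 130; python3 -c "
from h import *
hang(.4700,-.4594,36,.003)"
```

```text
clock: 22.6
ee_pos: [0.4702, -0.4586, 0.0667]
tcp_rot: [0.0, 0.951, 0.309, 0.0]
force: [0.3, -0.7, -0.3]
width: 0.49
grip_force: 0.0
(0.47,-0.4594) turn [0. 0. 0.] shift [-0.6  0.5 63.7] | pos [ 0.4702 -0.4586  0.0667] j6 0.15 t 22.6 w 0.49 F [ 0.3 -0.7 -0.3] g 0.0
```

```bash
python3 -m inch '[[0,0,30,0,0,0],[0,0,20,0,0,0],[0,0,10,0,0,0],[0,0,4,0,0,0],[0,0,0,0,0,0],[0,0,0,0,0,0]]' 130; python3 -m inch '[[0,0,0,0,0,0],[0,0,0,0,0,0],[0,0,0,0,0,0],[0,0,0,0,0,0],[0,0,0,0,0,0],[0,0,-10,0,0,0],[0,0,-40,0,0,0],[0,0,-45,0,0,0],[0,0,-45,0,0,0],[0,0,0,0,0,0]]' 255 60; python3 -c "
from h import *
go(tf(P,-.050,0,.045),P[2])"
```

```text
clock: 23.35
ee_pos: [0.4704, -0.459, 0.0033]
tcp_rot: [0.001, 0.951, 0.309, 0.0]
force: [0.7, 0.7, -0.1]
width: 0.492
grip_force: 0.0
clock: 24.6
ee_pos: [0.4716, -0.4602, 0.147]
tcp_rot: [0.004, 0.951, 0.309, 0.002]
force: [-0.5, 0.2, -1.2]
width: 0.081
grip_force: 58.7
 turn [  0.5   0.2 -59.2] shift [332.6  62.7 102. ] | pos [ 0.4716 -0.4602  0.147 ] j6 0.15 t 24.6 w 0.081 F [-0.5  0.2 -1.2] g 58.7
```

```bash
python3 -m inch '[[0,0,0,0,0,-9.8],[0,0,0,0,0,-9.8],[0,0,0,0,0,-9.9],[0,0,0,0,0,-9.9],[0,0,0,0,0,-9.9],[0,0,0,0,0,-9.9],[47,9,0,0,0,0],[47,9,0,0,0,0],[48,9,0,0,0,0],[48,9,0,0,0,0],[48,9,0,0,0,0],[48,9,0,0,0,0],[48,9,0,0,0,0],[0,0,30,0,0,0],[0,0,40,0,0,0],[0,0,30,0,0,0],[0,0,0,0,0,0],[0,0,0,0,0,0]]'; python3 -m inch '[[0,0,0,0,0,0],[0,0,0,0,0,0],[0,0,0,0,0,0],[0,0,-40,0,0,0],[0,0,-50,0,0,0],[0,0,-40,0,0,0],[0,0,0,0,0,0]]' 130; python3 -c "
from h import *
gates('t5'); hang(.5491,-.447,65.5,.003)"
```

```text
clock: 26.85
ee_pos: [0.5027, -0.1203, 0.0428]
tcp_rot: [0.0, 0.674, 0.739, 0.0]
force: [0.3, 0.3, 0.7]
width: 0.08
grip_force: 58.7
clock: 27.72
ee_pos: [0.5043, -0.1207, 0.1759]
tcp_rot: [0.004, 0.674, 0.739, 0.002]
force: [-0.3, -0.6, -0.4]
width: 0.496
grip_force: 0.0
[381 206] GATE grasp [ 0.5489 -0.4475] nub ang 66 L 40 W 9
[360 317] clip grasp [ 0.3507 -0.4105] nub ang 41 L 24 W 9
[411 332] clip grasp [ 0.3301 -0.4999] nub ang 152 L 22 W 10
(0.5491,-0.447) turn [ 0.2  0.  29.7] shift [-278.1  177.5  170.7] | pos [ 0.5029 -0.1203  0.1737] j6 -0.35 t 27.8 w 0.488 F [-0.2 -0.7  0.3] g 0.0
```

```bash
python3 -m inch '[[0,0,0,0,0,9.9],[0,0,0,0,0,9.9],[0,0,0,0,0,9.9],[-46,29,0,0,0,0],[-46,29,0,0,0,0],[-46,30,0,0,0,0],[-47,30,0,0,0,0],[-47,30,10,0,0,0],[-46,30,30,0,0,0],[0,0,40,0,0,0],[0,0,25,0,0,0],[0,0,0,0,0,0],[0,0,0,0,0,0]]' 130; python3 -c "
from h import *
hang(.5491,-.4472,65.5,.003)"
```

```text
clock: 29.4
ee_pos: [0.5494, -0.447, 0.0676]
tcp_rot: [0.0, 0.841, 0.541, 0.0]
force: [-0.5, -0.1, -0.6]
width: 0.488
grip_force: 0.0
(0.5491,-0.4472) turn [0. 0. 0.] shift [-0.3 -0.2 64.6] | pos [ 0.5494 -0.447   0.0676] j6 -0.27 t 29.4 w 0.488 F [-0.5 -0.1 -0.6] g 0.0
```

```bash
python3 -m inch '[[0,0,30,0,0,0],[0,0,20,0,0,0],[0,0,11,0,0,0],[0,0,4,0,0,0],[0,0,0,0,0,0],[0,0,0,0,0,0]]' 130; python3 -m inch '[[0,0,0,0,0,0],[0,0,0,0,0,0],[0,0,0,0,0,0],[0,0,0,0,0,0],[0,0,0,0,0,0],[0,0,-10,0,0,0],[0,0,-40,0,0,0],[0,0,-45,0,0,0],[0,0,-45,0,0,0],[0,0,0,0,0,0]]' 255 60; python3 -c "
from h import *
go(tf(P,-.062,0,.045),P[2])"
```

```text
clock: 30.15
ee_pos: [0.5496, -0.4473, 0.0032]
tcp_rot: [0.001, 0.841, 0.541, 0.0]
force: [-1.3, -0.2, 0.3]
width: 0.493
grip_force: 0.0
clock: 31.4
ee_pos: [0.5509, -0.4484, 0.1475]
tcp_rot: [0.004, 0.841, 0.541, 0.001]
force: [0.0, 0.2, 0.1]
width: 0.081
grip_force: 58.7
 turn [  0.5   0.3 -29.7] shift [328.1 -29.3 102.5] | pos [ 0.5509 -0.4484  0.1475] j6 -0.27 t 31.4 w 0.081 F [0.  0.2 0.1] g 58.7
```

```bash
python3 -m inch '[[0,0,0,0,0,-9.9],[0,0,0,0,0,-9.9],[0,0,0,0,0,-9.9],[47,-4,0,0,0,0],[47,-4,0,0,0,0],[47,-4,0,0,0,0],[47,-4,0,0,0,0],[47,-4,0,0,0,0],[47,-4,0,0,0,0],[46,-5,0,0,0,0],[0,0,30,0,0,0],[0,0,40,0,0,0],[0,0,30,0,0,0],[0,0,0,0,0,0],[0,0,0,0,0,0]]'; python3 -m inch '[[0,0,0,0,0,0],[0,0,0,0,0,0],[0,0,0,0,0,0],[0,0,-40,0,0,0],[0,0,-50,0,0,0],[0,0,-40,0,0,0],[-50,0,0,0,0,0],[-50,0,0,0,0,0],[-50,0,0,0,0,0],[-50,0,0,0,0,0],[-50,0,0,0,0,0],[-50,0,0,0,0,0],[0,0,0,0,0,0],[0,0,0,0,0,0]]' 120; python3 -c "
from h import *
gates('t6'); im=load('t6')['img']; cv2.imwrite('pics/t6c.png',np.hstack([cv2.resize(im[110:290,140:270],(433,600),interpolation=cv2.INTER_CUBIC),cv2.resize(im[60:370,290:480],(367,600))]))"
```

```text
clock: 33.28
ee_pos: [0.4908, -0.123, 0.0428]
tcp_rot: [0.0, 0.674, 0.739, 0.0]
force: [0.5, 0.2, 0.3]
width: 0.08
grip_force: 58.7
clock: 35.02
ee_pos: [0.5173, -0.4211, 0.172]
tcp_rot: [-0.001, 0.674, 0.738, 0.0]
force: [-0.3, 1.2, 0.8]
width: 0.531
grip_force: 0.0
[320 188] clip grasp [ 0.5831 -0.3359] nub ang 176 L 24 W 10
[406 255] clip grasp [ 0.4615 -0.4914] nub ang 9 L 29 W 12
```

View pics/t6c.png

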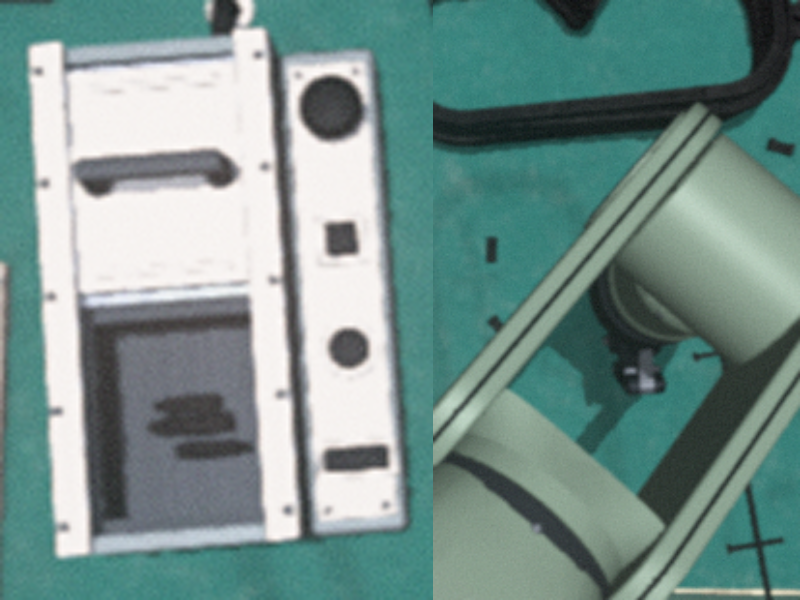

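Left: the hatch is parked open with its handle at (155,165), and the offcuts lie in the well around (200,425). Right: the arm covers the bench. I'll zoom in to count the pieces in the well and to check the far piece by the bottle.

```bash
python3 -c "
from h import *
a=load('t6')['img'][200:270,160:225].astype(float); a=np.clip((a-20)*2.5,0,255).astype(np.uint8)
b=load('top0')['img']; k=lambda i,s: cv2.resize(i,s,interpolation=cv2.INTER_CUBIC)
far=np.clip(b[100:165,445:510].astype(float)*1.6,0,255).astype(np.uint8); near=np.clip(b[190:280,310:400].astype(float)*1.6,0,255).astype(np.uint8)
cv2.imwrite('pics/z.png',np.hstack([k(a,(266,286)),k(far,(266,266+20)),k(near,(266,286))]))
s=load('top0')
for u,v in((487,122),(496,107)): print(ray(s,u,v,.005),np.hypot(*ray(s,u,v,.005)[:2]))"
```

```text
[ 0.70717497 -0.63915323  0.005     ] 0.9532120841776655
[ 0.73529983 -0.65605592  0.005     ] 0.9854314860468061
```

View pics/z.png

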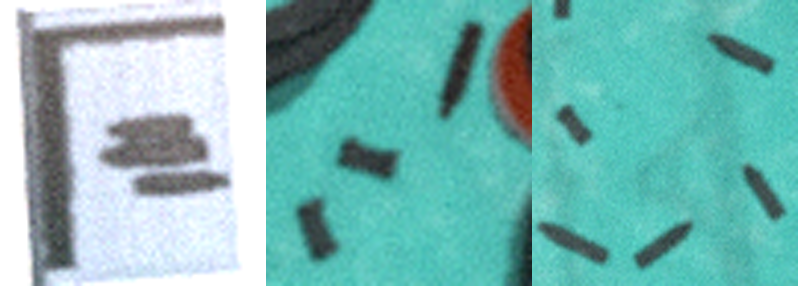

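Well: four bars, one overlapping the middle pair at (150,140), plus one at (180,183). The far piece is a bumpy, screw-like bit 0.95–0.99 m away, out of reach, so it is background clutter. Now back to the hatch handle.

```bash
python3 -c "
from h import *
go([.6145,-.1183,.092],P[2])"
```

```text
turn [-0.  -0.1 -0. ] shift [292.1 124.3  80.3] | pos [ 0.5175 -0.4206  0.1723] j6 -0.79 t 35.1 w 0.53 F [-0.  -0.1  0.1] g 0.0
```

```bash
python3 -m inch '[[48,20,0,0,0,0],[49,21,0,0,0,0],[49,21,0,0,0,0],[49,21,0,0,0,0],[49,21,0,0,0,0],[48,20,0,0,0,0],[0,0,0,0,0,0],[0,0,20,0,0,0],[0,0,20,0,0,0],[0,0,0,0,0,0],[0,0,0,0,0,0]]' 120; python3 -c "
from h import *
gates('t7'); go([.6145,-.1183,.092],P[2])"
```

```text
clock: 36.45
ee_pos: [0.6147, -0.1198, 0.1333]
tcp_rot: [0.001, 0.674, 0.739, 0.0]
force: [1.5, 0.9, 0.3]
width: 0.528
grip_force: 0.0
[360 317] clip grasp [ 0.3504 -0.411 ] nub ang 42 L 23 W 8
[411 332] clip grasp [ 0.3249 -0.4971] nub ang -29 L 22 W 10
 turn [ 0.1  0.  -0. ] shift [ 1.6 -0.3 41.5] | pos [ 0.615  -0.1198  0.1335] j6 -0.3 t 36.5 w 0.53 F [-0.5  0.4  0.8] g 0.0
```

```bash
python3 -m inch '[[0,0,20,0,0,0],[0,0,15,0,0,0],[0,0,6,0,0,0],[0,0,0,0,0,0],[0,0,0,0,0,0]]' 120; python3 -m inch '[[0,0,0,0,0,0],[0,0,0,0,0,0],[0,0,0,0,0,0],[0,0,0,0,0,0],[0,0,0,0,0,0],[0,0,-4,0,0,0],[0,0,0,0,0,0],[0,0,0,0,0,0]]' 255 80; python3 -c "
from h import *
go([.4925,-.1297,.098],P[2])"
```

```text
clock: 37.12
ee_pos: [0.6151, -0.1197, 0.092]
tcp_rot: [0.001, 0.674, 0.739, 0.0]
force: [0.4, 0.5, -0.2]
width: 0.531
grip_force: 0.0
clock: 38.12
ee_pos: [0.6141, -0.1195, 0.0946]
tcp_rot: [-0.001, 0.674, 0.739, -0.0]
force: [0.8, 0.8, -3.8]
width: 0.119
grip_force: 78.0
 turn [-0.1 -0.  -0. ] shift [   0.9 -122.1   -3.4] | pos [ 0.6141 -0.1195  0.0946] j6 -0.3 t 38.1 w 0.119 F [ 0.8  0.8 -3.8] g 78.0
```

```bash
python3 -m inch '[[0,-8,0,0,0,0],[0,-12,0,0,0,0],[0,-12,0,0,0,0],[0,-12,0,0,0,0],[0,-12,0,0,0,0],[0,-12,0,0,0,0],[0,-12,0,0,0,0],[0,-12,0,0,0,0],[0,-12,0,0,0,0],[0,-10,0,0,0,0],[0,-6,0,0,0,0],[0,0,0,0,0,0],[0,0,0,0,0,0]]'; python3 -c "
from h import *
go([.4936,-.1297,.0839],P[2])"
```

```text
clock: 39.75
ee_pos: [0.4955, -0.1306, 0.0954]
tcp_rot: [0.0, 0.674, 0.739, 0.0]
force: [0.1, 0.1, -3.8]
width: 0.116
grip_force: 78.2
 turn [ 0.  0. -0.] shift [ 1.1 -1.8 11.5] | pos [ 0.4955 -0.1306  0.0954] j6 -0.37 t 39.8 w 0.116 F [ 0.1  0.1 -3.8] g 78.2
```

```bash
python3 -m inch '[[1,-2,0,0,0,0],[0,0,3,0,0,0],[0,0,3,0,0,0],[0,0,3,0,0,0],[0,0,3,0,0,0],[0,0,0,0,0,0],[0,0,0,0,0,0]]'; python3 -c "
from h import *
go([.4936,-.1297,.0839],P[2])"
```

```text
clock: 40.62
ee_pos: [0.4936, -0.1298, 0.0834]
tcp_rot: [0.001, 0.674, 0.739, 0.0]
force: [4.6, -0.1, -3.3]
width: 0.113
grip_force: 78.3
 turn [ 0.1  0.  -0. ] shift [ 0.1  0.  -0.5] | pos [ 0.4936 -0.1298  0.0834] j6 -0.37 t 40.6 w 0.113 F [ 4.6 -0.1 -3.3] g 78.3
```

```bash
python3 -m inch '[[0,0,0,0,0,0],[0,0,0,0,0,0],[0,0,0,0,0,0],[0,0,0,0,0,0],[0,0,-10,0,0,0],[0,0,-30,0,0,0],[0,0,-40,0,0,0],[0,0,-20,0,0,0],[-50,0,0,0,0,0],[-50,0,0,0,0,0],[-50,0,0,0,0,0],[-50,0,0,0,0,0],[-50,0,0,0,0,0],[-50,0,0,0,0,0],[0,0,0,0,0,0],[0,0,0,0,0,0]]' 120; python3 -c "
from h import *
s=snap('top','t8'); im=s['img']; a=cv2.resize(im[110:290,140:270],(397,550),interpolation=cv2.INTER_CUBIC); b=cv2.resize(load('top0')['img'][110:290,140:270],(397,550),interpolation=cv2.INTER_CUBIC); cv2.imwrite('pics/t8c.png',np.hstack([a,b]))
for n,w in dict(square=[.585,-.2001],round=[.5292,-.2052],long=[.4722,-.2098]).items(): go([*w,.07],P[2],n)"
```

```text
clock: 42.62
ee_pos: [0.52, -0.428, 0.1835]
tcp_rot: [-0.0, 0.674, 0.738, 0.0]
force: [1.2, 0.1, 0.5]
width: 0.526
grip_force: 0.0
square turn [-0. -0. -0.] shift [220.5  85.4 113.7] | pos [ 0.5202 -0.4275  0.1837] j6 -0.8 t 42.7 w 0.532 F [ 0.1  0.  -0.1] g 0.0
round turn [-0. -0. -0.] shift [220.5  29.3 113.7] | pos [ 0.5202 -0.4275  0.1837] j6 -0.8 t 42.7 w 0.532 F [ 0.1  0.  -0.1] g 0.0
long turn [-0. -0. -0.] shift [221.1 -27.8 113.7] | pos [ 0.5202 -0.4275  0.1837] j6 -0.8 t 42.7 w 0.532 F [ 0.1  0.  -0.1] g 0.0
```

View pics/t8c.png

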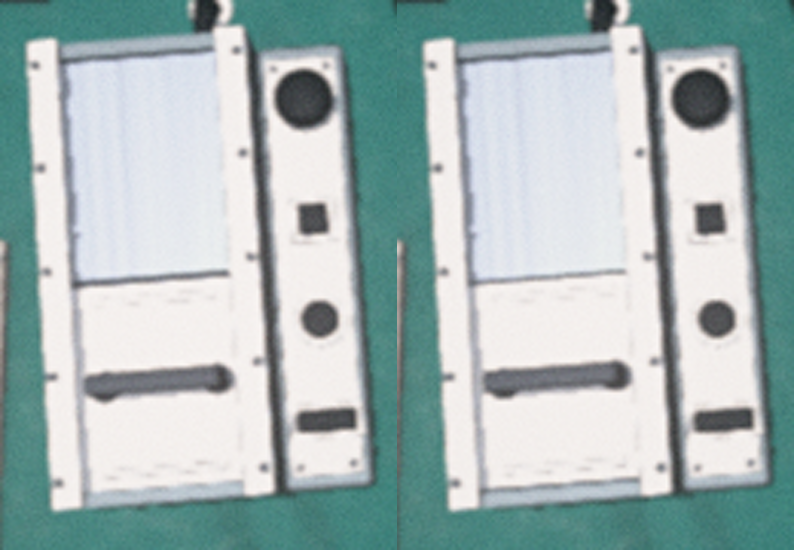

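Now (left) and start (right) match to about 1 px, with the handle at (158,380) against (160,377), so the hatch appears seated. I'll check its height by touching the handle gently with the fingers shut.

```bash
python3 -m inch '[[50,-10,0,0,0,0],[50,-11,0,0,0,0],[50,-11,0,0,0,0],[50,-11,0,0,0,0],[50,-10,0,0,0,0],[51,0,0,0,0,0],[0,0,20,0,0,0],[0,0,20,0,0,0],[0,0,20,0,0,0],[0,0,10,0,0,0],[0,0,0,0,0,0],[0,0,0,0,0,0],[0,0,0,0,0,0]]' 255 40;python3 -c "
from h import *
go(tf(P,-.062,0,.103),P[2])"
```

```text
clock: 44.3
ee_pos: [0.4406, -0.1336, 0.114]
tcp_rot: [0.001, 0.674, 0.739, 0.0]
force: [0.5, 1.3, -0.2]
width: 0.003
grip_force: 0.0
 turn [ 0.1  0.  -0. ] shift [ 4.6 51.7 11. ] | pos [ 0.4406 -0.1336  0.114 ] j6 -0.41 t 44.3 w 0.003 F [ 0.5  1.3 -0.2] g 0.0
```

```bash
python3 -m inch '[[5,25,0,0,0,0],[0,26,0,0,0,0],[0,0,0,0,0,0],[0,0,6,0,0,0],[0,0,2,0,0,0],[0,0,2,0,0,0],[0,0,2,0,0,0],[0,0,0,0,0,0],[0,0,0,0,0,0]]';python3 -c "
from h import *
go(tf(P,-.062,0,.103),P[2])"
```

```text
clock: 45.42
ee_pos: [0.4899, -0.1239, 0.103]
tcp_rot: [0.0, 0.674, 0.739, -0.0]
force: [-4.3, 0.5, 12.6]
width: -0.004
grip_force: 6.1
 turn [-0.  0. -0.] shift [-0.6  1.7 -0. ] | pos [ 0.4899 -0.1239  0.103 ] j6 -0.36 t 45.4 w -0.004 F [-4.3  0.5 12.6] g 6.1
```

```bash
python3 -m inch '[[0,0,-20,0,0,0],[0,0,-20,0,0,0],[0,0,0,0,0,0],[0,0,0,0,0,0]]';python3 -c "
from h import *
for n,w in dict(square=[.585,-.2001],round=[.5292,-.2052],long=[.4722,-.2098]).items(): go([*w,.065],P[2],n)"
```

```text
clock: 45.92
ee_pos: [0.4898, -0.1238, 0.1407]
tcp_rot: [-0.0, 0.674, 0.739, -0.0]
force: [-0.7, 0.1, -0.4]
width: -0.003
grip_force: 0.0
square turn [-0.1 -0.  -0. ] shift [-84.7  87.8  75.7] | pos [ 0.4898 -0.1238  0.1407] j6 -0.36 t 45.9 w -0.003 F [-0.7  0.1 -0.4] g 0.0
round turn [-0.1 -0.  -0. ] shift [-84.7  31.7  75.7] | pos [ 0.4898 -0.1238  0.1407] j6 -0.36 t 45.9 w -0.003 F [-0.7  0.1 -0.4] g 0.0
long turn [-0.1 -0.  -0. ] shift [-84.  -25.4  75.7] | pos [ 0.4898 -0.1238  0.1407] j6 -0.36 t 45.9 w -0.003 F [-0.7  0.1 -0.4] g 0.0
```

```bash
python3 -m inch '[[-42,44,0,0,0,0],[-43,44,0,0,0,0],[0,0,0,0,0,0],[0,0,30,0,0,0],[0,0,30,0,0,0],[0,0,15,0,0,0],[0,0,0,0,0,0],[0,0,0,0,0,0]]';python3 -c "
from h import *
go([.585,-.2001,.0475],P[2])"
```

```text
clock: 46.92
ee_pos: [0.5864, -0.2006, 0.0674]
tcp_rot: [0.001, 0.674, 0.739, 0.0]
force: [0.5, -0.3, 0.3]
width: 0.005
grip_force: 0.0
 turn [ 0.1  0.  -0. ] shift [ 0.6 -1.4 19.9] | pos [ 0.5864 -0.2006  0.0674] j6 -0.44 t 46.9 w 0.005 F [ 0.5 -0.3  0.3] g 0.0
```

```bash
python3 -m inch '[[0,-1,10,0,0,0],[0,0,6,0,0,0],[0,0,4,0,0,0],[0,0,1,0,0,0],[0,0,0,0,0,0],[0,0,0,0,0,0]]'
```

```text
clock: 47.68
ee_pos: [0.5849, -0.2007, 0.0475]
tcp_rot: [0.001, 0.674, 0.739, 0.0]
force: [-3.5, 1.0, 12.3]
width: -0.004
grip_force: 6.5
```

```bash
python3 -m inch '[[0,0,-15,0,0,0],[0,0,-15,0,0,0],[0,0,0,0,0,0],[0,-28,0,0,0,0],[0,-28,0,0,0,0],[0,0,0,0,0,0],[0,0,0,0,0,0]]';python3 -c "
from h import *
go([.5292,-.2052,.0475],P[2])"
```

```text
clock: 48.55
ee_pos: [0.53, -0.2059, 0.0754]
tcp_rot: [0.001, 0.674, 0.739, 0.0]
force: [0.9, -0.3, 0.4]
width: -0.004
grip_force: 0.0
 turn [ 0.1  0.  -0. ] shift [ 0.8 -0.8 27.9] | pos [ 0.53   -0.2059  0.0754] j6 -0.48 t 48.5 w -0.004 F [ 0.9 -0.3  0.4] g 0.0
```

```bash
python3 -m inch '[[0,-1,15,0,0,0],[0,0,8,0,0,0],[0,0,5,0,0,0],[0,0,1,0,0,0],[0,0,0,0,0,0],[0,0,0,0,0,0]]'; python3 -m inch '[[0,0,-15,0,0,0],[0,0,-15,0,0,0],[0,0,0,0,0,0],[0,-28,0,0,0,0],[0,-29,0,0,0,0],[0,0,0,0,0,0],[0,0,0,0,0,0]]';python3 -c "
from h import *
go([.4722,-.2098,.0475],P[2])"
```

```text
clock: 49.3
ee_pos: [0.528, -0.2055, 0.0475]
tcp_rot: [-0.0, 0.674, 0.739, 0.0]
force: [-3.1, 2.2, 11.5]
width: -0.001
grip_force: 5.6
clock: 50.18
ee_pos: [0.4722, -0.2112, 0.0764]
tcp_rot: [0.001, 0.674, 0.739, 0.0]
force: [0.2, -0.7, -0.2]
width: 0.002
grip_force: 0.0
 turn [ 0.1  0.  -0. ] shift [ 1.4  0.1 28.9] | pos [ 0.4722 -0.2112  0.0764] j6 -0.53 t 50.2 w 0.002 F [ 0.2 -0.7 -0.2] g 0.0
```

```bash
python3 -m inch '[[1,0,15,0,0,0],[0,0,9,0,0,0],[0,0,5,0,0,0],[0,0,1,0,0,0],[0,0,0,0,0,0],[0,0,0,0,0,0]]'; python3 -m inch '[[0,0,-15,0,0,0],[0,0,-30,0,0,0],[0,0,-40,0,0,0],[0,0,-40,0,0,0],[-40,0,0,0,0,0],[-45,0,0,0,0,0],[-45,0,0,0,0,0],[-45,0,0,0,0,0],[0,0,0,0,0,0],[0,0,0,0,0,0],[0,0,0,0,0,0]]'; python3 -c "
from h import *
s=snap('top','t9'); im=s['img']; cv2.imwrite('pics/t9.png',cv2.resize(im,(800,600)))"
```

```text
clock: 50.92
ee_pos: [0.4714, -0.2096, 0.0475]
tcp_rot: [-0.0, 0.674, 0.739, 0.0]
force: [-2.2, 2.8, 12.9]
width: 0.002
grip_force: 6.3
clock: 52.3
ee_pos: [0.4871, -0.383, 0.1714]
tcp_rot: [-0.0, 0.674, 0.739, 0.0]
force: [-0.1, 0.7, 0.6]
width: -0.001
grip_force: 0.0
```

View pics/t9.png

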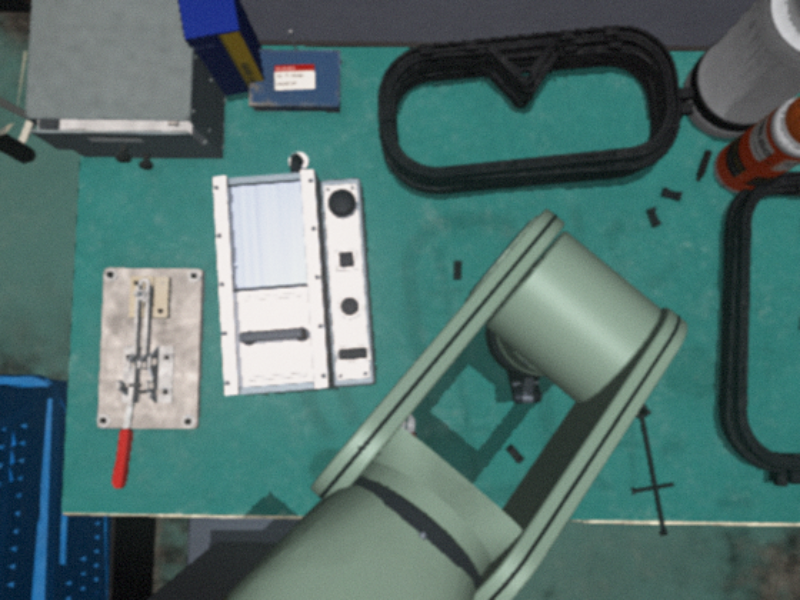

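The hatch is shut with its handle at (275,335), all three keys are up, and the arm is clear of everything. No offcuts are visible on the bench. Handing in.

```bash
python3 -c "
from bench import arm
print(arm.finish_job())"
```

```text
the job is handed in; nothing more can be done
None
```

I handed the job in at about 52 s with four offcuts in the well, the hatch shut flush, and the reset, blower and rotor keys each pressed fully in that order; a dark offcut-sized piece beside the bottle, 0.95–0.99 m from the base and out of reach, I took for clutter and left, and no verdict came back.

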